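# Shut and latch the packed toiletries case

### The job

The toiletries case is packed and its lid stands half open. Press the lid down onto its rubber seal, then flip each of the two front latch levers over and down until it snaps home, so that both hold the lid tight. Fingertip pushes are all it takes: pick nothing up, and leave the things standing round the case where they are.

Things in the scene. Friction and masses are not known exactly. Their poses are not given: they have to be found in the camera images.
- case: grey plastic transport case, fixed to the table: 280 mm wide (its y), 160 mm deep (its x), body 135 mm high, 170 mm with the lid shut. Origin at the centre of its underside; x points from its front to its back (front face at x = -80 mm), y to its left as the robot sees it, z up. A folded carrying handle stands 18 mm off the middle of the front face, 44 to 101 mm up.
- lid_hinge (a point): middle of the lid's hinge line, on the back upper rim of the case body (135 mm above the table); axes as the case's, the hinge line runs along y.
- lid (a joint): opening angle of the lid, rad: 0 shut tight, larger with its front edge higher; starts between 0.55 and 0.9. The stiff hinge holds the lid at any angle; pressing it down near its front edge takes 2 to 8 N. The rubber seal on the front rim, 4.5 mm proud, begins to touch at about 0.03 and pushes the lid back to about 0.02 when let go; closing a latch draws it to 0.
- lid_front (a point): point on the flat top of the lid, on its middle line, 15 mm behind its front edge, where to press. Axes: the case's, turned with the lid (z square to its top). The lid is 160 mm deep, 35 mm thick: at lid angle q this point lies 145*cos(q) - 35*sin(q) mm in front of the hinge line (towards -x of the case) and 145*sin(q) + 35*cos(q) mm above it.
- latch_left_pivot (a point): pivot of the left latch lever, 26 mm before the case's front face, 85 mm left of its middle, 108 mm above the table; fixed, axes as the case's; the lever turns about y. While the lever is open its wire loop, 34 mm wide, stands nearly upright 20 to 48 mm before the front face, up to 178 mm above the table: press the outer 20 mm of the lever, clear of the loop.
- latch_right_pivot (a point): pivot of the right latch lever, as the left one but 85 mm right of the middle.
- latch_left (a joint): angle of the left latch lever, rad: 0 open (pointing up and away from the case, 49 degrees above level), growing as it swings outward and down; 0.86 level; 2.36 closed, hanging before the front face. Let go below 1.8 it springs back up; beyond about 2.0 it snaps to 2.36 by itself. Takes up to 8 N, 45 mm from the pivot. With the lid not on its seal it never holds but springs back.
- latch_right (a joint): angle of the right latch lever, exactly as the left one.
- latch_left_tip (a point): centre of the rolled tip of the left steel lever, 65 mm from its pivot, 34 mm wide, of 3 mm sheet; moves with the lever (its -x axis points from pivot to tip, its z out of the surface to press, 5 mm off the line from pivot to tip). Closed, the tip is 44 mm above the table. Going down, the lever swings its wire loop in over a hook on the lid's front and pulls the lid tight.
- latch_right_tip (a point): the same point on the right lever.
- lotion_loose: white round lotion bottle with a black pump, 70 x 70 x 200 mm, loose, standing close to one end of the case; origin at the centre of its foot. Not to be moved.
- shampoo_loose: pink shampoo bottle, 50 x 75 x 228 mm, loose, standing close to the other end of the case; origin at the centre of its foot. Not to be moved.
- tape_roll: roll of brown packing tape lying flat, 96 mm across, 48 mm high, loose, in front of the left end of the case; origin at the centre of its underside. Not to be moved.
- marker: white marker pen with a green cap, 135 x 17 mm, loose, lying on the table in front of the case; origin under its middle. Not to be moved.
- badge: flat name badge in a clear holder, 122 x 62 x 9 mm, loose, lying on the table nearer the robot; origin under its middle. Not to be moved.

How it is judged (in metres and radians):
On the way, in this order (a step that is already met when the one before it is completed fails the run):
1. the lid is pressed down onto its seal (lid angle under 0.035 rad) (value of joint lid below 0.035 rad), for 0.2 s.
2. one of the two latch levers has snapped home (lever angle over 2.28 rad) (value of joint any of latch_left, latch_right above 2.28 rad), for 0.2 s.
At the end, for the whole second after the job is handed in: both latch levers are closed (over 2.28 rad) and the lid is drawn tight (under 0.008 rad) (value of joint each of latch_left, latch_right above 2.28 rad and value of joint lid below 0.008 rad); the robot touches nothing.
It fails at once if a thing standing round the case is shifted or lifted by more than 30 mm (distance of any of lotion_loose, shampoo_loose, tape_roll, marker, badge from where it was at the start of the episode above 0.03 m).
It fails at once if a bottle is tipped over (angle between any of lotion_loose, shampoo_loose's own z axis and vertical above 0.35 rad).
It fails at once if a loose thing is picked up: more than 12 mm above the table (height (world z) of any of lotion_loose, shampoo_loose, tape_roll, marker, badge above 0.012 m).
It fails at once if the lid is lifted open instead of pressed shut (over 1.05 rad) (value of joint lid above 1.05 rad).
It also fails if it takes over 51 s, if anything falls off the work surface, if the arm or the gripper's body presses on something with over 40 N, if the wrist force passes 120 N, or if a joint passes its speed limit or range.

### The arm

A 7-joint arm with a two-finger parallel gripper is mounted at the origin on the work surface; the furniture and walls round the work are solid. World frame = base frame: x ahead of the robot, y to its left, z up, the work surface at z = 0. Lengths are in mm, angles in rad, forces in N, time in s.
With the tool pointing down it reaches from about 400 to 875 mm from the base axis. Payload 4.4 kg.
Tool frame: the origin (TCP) lies at the very end of the fingers, on their centre line; the grasp point (between the pads) lies 19 mm behind it; z points along the fingers, y is the line along which they close (so a half turn about z gives the same grasp; the last joint's range is limited). The gripper opens to 85 mm and grips with 20 to 120 N. Pads are 22 mm wide; open, the fingers measure 114 mm over their backs; the gripper's body (76 mm by 85 mm) begins 54 mm behind the grasp point. The pads swing forward as they close: fully open they stand 13 mm farther back than shut.
Start: joints at [-1.259, 0.628, 0.038, 1.517, -0.027, 0.996, -0.02], TCP at [239.747, 604.185, 231.313] pointing down, gripper open.
Joint ranges: [-3.06, 3.06], [-0.37, 2.12], [-1.25, 1.32], [0.18, 2.47], [-1.1, 4.24], [0.23, 1.98], [-2.94, 2.94]. Speed limits (rad/s): [2.57, 2.57, 3.14, 3.14, 3.14, 3.14, 3.14].

### API

Orientations are given as [roll, pitch, yaw] about the fixed x, y, z axes, in that order (R = Rz(yaw) Ry(pitch) Rx(roll)).
In Python, from cell import monitor, viewer, workorder gives the robot as it stands.
- The arm moves only by the tool arm_command, never from a script. Its argument "series" is one flat list of numbers, 5 for each row, row after row: the opening in per cent of the stroke, from 0 (shut) to 100 (fully open), then the shift along the tool's x, y, z in cm, then the turn about the tool's z in degrees. In form: [claw, x, y, z, roll, claw, x, y, z, roll, ...]. A call has exactly 5 rows; each row is the pose to reach, as a shift and turn from the pose commanded when the call began, along the tool's axes at that moment; what a row does not reach only later rows make up. A row lasts 1/12 s, in which the tool goes at most 41.7 mm and 7.16 degrees, less where a joint would pass 70% of its speed; a pose out of reach is approached as far as the arm can. A call with a gripper value outside its range is refused whole. The fingers move at their own pace and stop on an object; the grip force is fixed at half the most. Time passes only in rows, so rows that repeat a pose let the fingers close, or fill a call up. It gives the time, the measured TCP pose, the force, the opening and the grip force at its end, in the units of the state.
- monitor.read_state(): the state, without advancing time (a new reading comes with each control period).
- viewer.get_image(name): name is "side" or "top" or "wrist"; returns (picture, depth): 480x640x3 uint8, red, green, blue; 480x640 float32, mm along the optical axis (not along the pixel's ray), 0 where there is no reading.
- viewer.camera_model(name): a dict with "mtx" (3x3 intrinsics, pixels), "R" (3x3) and "t" (3): a world point X has camera coordinates R X + t. Camera axes: x right, y down, z forward; pixel columns grow to the right and rows downward; lengths in mm; the calibration is good to about 2 mm. The wrist camera is an equidistant fisheye: a pixel r from the principal point sees the ray r / f radians off the axis. A picture is of the moment at which its call begins: read the wrist's pose just before it. camera_model takes no time and is no camera call; for the wrist camera it gives the pose at the moment of the call.
- workorder.finish_job(): hands the job in; it is judged then, once.
The state is a dict: "clock": time; "qpos": joint angles; "qd": joint speeds; "tau": joint torques, N m; "eef_pos": TCP position; "tool_rot": TCP orientation; "force": force on the tool from outside, world axes, zero at the start; "torque": the same for the moment, N m; "width": finger opening in mm; "gripper_force": force on a finger pad.
Only numpy, scipy, OpenCV 4.12 (cv2) and the standard library are available. Lean on these libraries where they do the work, as an engineer would, in place of code of your own. Each camera call takes 0.05 s, during which the arm holds its last target. There are 200 camera calls.

## Working session

There is one attempt and no reset: what is moved stays moved. The work goes in short steps, Python scripts to look and compute and a tool call to move; the robot and the scene stay as the last step left them, time stands still between calls to the robot, and variables do not carry over. Pictures are saved under pics/ and viewed, at most 10 in all, crops included, and the job is handed in when it is done.

Besides the shell and the picture viewer there is one more tool, called as name(argument=value, ...), one argument or row to a line, values as JSON. arm_command: Moves the arm, as the interface text tells. Its arguments: {"type":"object","properties":{"series":{"type":"array","items":{"type":"number"}}},"required":["series"]}

```bash
mkdir -p pics; ls; python3 - <<'E'
from cell import monitor, viewer, workorder
import cv2,numpy as np
s=monitor.read_state(); print({k:np.round(v,3) for k,v in s.items()})
for n in("side","top"):
    im,d=viewer.get_image(n); cv2.imwrite(f"pics/{n}0.png",im[:,:,::-1]); np.savez(f"pics/{n}0.npz",im=im,d=d)
    m=viewer.camera_model(n); print(n,m)
    np.savez(f"pics/{n}cam.npz",**{k:m[k] for k in("mtx","R","t")})
E
```

```text
pics
{'clock': np.float64(0.0), 'qpos': array([-1.259,  0.629,  0.038,  1.518, -0.027,  0.996, -0.02 ]), 'qd': array([-0.   ,  0.   ,  0.001, -0.001, -0.   ,  0.   , -0.   ]), 'tau': array([-0.0000e+00, -5.6340e+01,  1.2260e+00, -1.9344e+01,  1.1000e-02,
        1.1000e-02,  0.0000e+00]), 'eef_pos': array([239.521, 603.595, 230.382]), 'tool_rot': array([-3.14 ,  0.   ,  2.764]), 'force': array([ 0.525, -0.535, -0.531]), 'torque': array([-0.017, -0.003,  0.01 ]), 'gripper_force': np.float64(0.0), 'width': np.float64(85.44)}
side {'mtx': array([[542.86934076,   0.        , 308.96905912],
       [  0.        , 542.86934076, 239.06268537],
       [  0.        ,   0.        ,   1.        ]]), 'R': array([[ 9.98105583e-01, -6.15243112e-02,  6.80489788e-05],
       [-3.98394403e-02, -6.47155146e-01, -7.61316646e-01],
       [ 4.68835205e-02,  7.59871684e-01, -6.48380258e-01]]), 't': array([-527.95230314,  150.14834052, 1044.90308952])}
top {'mtx': array([[477.2157121 ,   0.        , 325.01692861],
       [  0.        , 477.2157121 , 238.99675171],
       [  0.        ,   0.        ,   1.        ]]), 'R': array([[-0.05280434, -0.99860392, -0.00138369],
       [-0.97636303,  0.051919  , -0.2098086 ],
       [ 0.20958753, -0.00972782, -0.9777415 ]]), 't': array([ 93.85033013, 542.63165604, 857.46964831])}
```

View pics/side0.png

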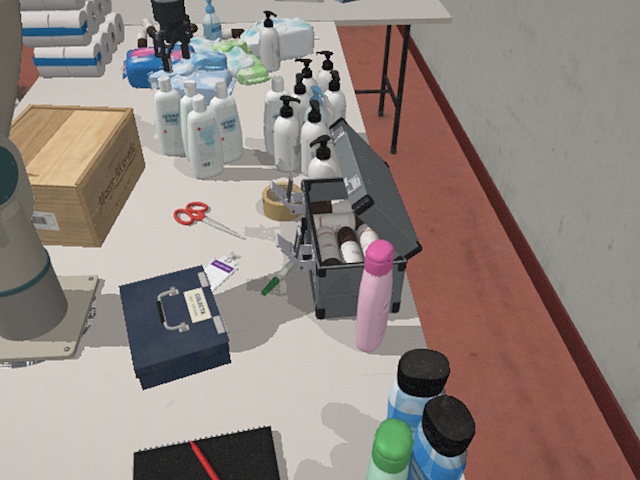

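View pics/top0.png

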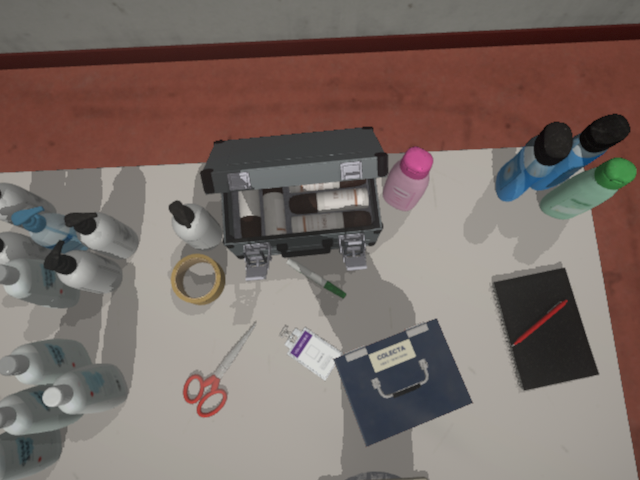

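```bash
cat > h.py <<'E'
import numpy as np,cv2
def cloud(n,tag='0'):
    c=np.load(f'pics/{n}cam.npz');z=np.load(f'pics/{n}{tag}.npz');d=z['d'].astype(float)
    v,u=np.mgrid[:480,:640];K=c['mtx']
    P=np.stack([(u-K[0,2])/K[0,0]*d,(v-K[1,2])/K[1,1]*d,d],-1)
    W=(P-c['t'])@c['R']; W[d==0]=np.nan
    return W,z['im']
E
python3 - <<'E'
from h import *
W,im=cloud('top')
def p(n,u,v): print(n,np.round(np.nanmedian(W[v-1:v+2,u-1:u+2].reshape(-1,3),axis=0)))
for n,u,v in [('tape',182,265),('tape',213,283),('rimFL',240,243),('rimFR',375,238),('rimL',229,215),('rimR',377,212),('lidtop',230,160),('lidtop',300,155),('lidtop',370,150),('lidtop',300,172),('latL',258,262),('latL',258,272),('latR',356,255),('latR',356,263),('lotion',190,228),('pump',182,214),('shampcap',418,162),('marker',330,287),('table',290,300)]: p(n,u,v)
# lid plane fit
pts=W[145:178,225:370].reshape(-1,3);pts=pts[pts[:,2]>150]
for _ in range(4):
    c=pts.mean(0);n=np.linalg.svd(pts-c,full_matrices=False)[2][2];n*=np.sign(n[2]);r=(pts-c)@n;pts=pts[abs(r)<max(1.5,2*np.median(abs(r)))]
print('lid n',n,'c',c,len(pts),'angle',np.arccos(n[2]),'yaw',np.arctan2(n[1],n[0]))
# rim at z 130..142
m=(abs(W[...,2]-135)<6)&(abs(W[...,0]-700)<300)
vv,uu=np.nonzero(m[180:290,200:400]);q=W[180:290,200:400][m[180:290,200:400]]
np.save('pics/rim.npy',q)
cv2.imwrite('pics/crop1.png',cv2.resize(im[110:310,150:450,::-1],None,fx=2.66,fy=2.66,interpolation=cv2.INTER_CUBIC))
Ws,ims=cloud('side')
for n,u,v in [('lidtop',380,200),('lidtop',350,160),('latRtip?',282,247),('latLtip?',276,198)]:
  print('side',n,np.round(np.nanmedian(Ws[v-1:v+2,u-1:u+2].reshape(-1,3),axis=0)))
pts=Ws[130:240,340:415].reshape(-1,3);pts=pts[(abs((pts-c)@n)<8)]
c2=pts.mean(0);n2=np.linalg.svd(pts-c2,full_matrices=False)[2][2];n2*=np.sign(n2[2]);print('side lid',n2,c2,len(pts),np.arccos(n2[2]),(c2-c)@n)
E
```

```text
tape [514. 343.  42.]
tape [481. 294.  -2.]
rimFL [532. 216. 129.]
rimFR [544. -31.  56.]
rimL [595. 242.  90.]
rimR [575. -29. 133.]
lidtop [641. 209. 247.]
lidtop [640.  99. 254.]
lidtop [642. -11. 255.]
lidtop [607.  99. 268.]
latL [497. 186. 123.]
latL [476. 182. 153.]
latR [502.  12. 127.]
latR [482.  16. 153.]
lotion [561. 300. 141.]
pump [571. 298. 198.]
shampcap [630. -89. 226.]
marker [459.  60.  14.]
table [439. 141.  -2.]
lid n [0.71410695 0.03708822 0.69905345] c [639.17820392 114.55145094 251.52985178] 2907 angle 0.7967234008202524 yaw 0.05188987775679287
side lidtop [650.   8. 244.]
side lidtop [608.  92. 271.]
side latRtip? [481.   1. 152.]
side latLtip? [470. 349.   8.]Traceback (most recent call last):
  File "<stdin>", line 18, in <module>
numpy._core._exceptions._UFuncNoLoopError: ufunc 'matmul' did not contain a loop with signature matching types (dtype('float64'), dtype('<U8')) -> None
```

View pics/crop1.png

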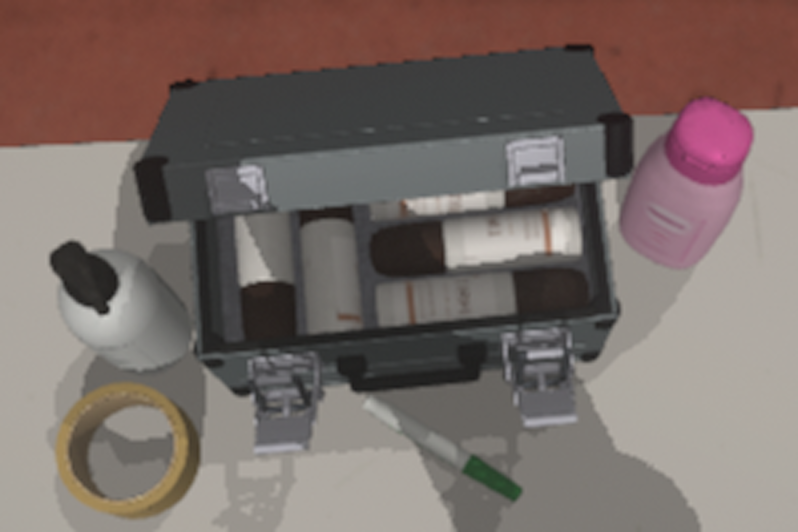

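```bash
sed -i '/^E$/d' h.py; python3 - <<'E'
from h import *
W,im=cloud('top')
def med(m): return np.round(np.median(W[m],axis=0))
Z=W[...,2];vv,uu=np.mgrid[:480,:640]
# lever tips: points z>140 in front of case
for n,(a,b) in dict(L=(235,285),R=(335,385)).items():
    m=(uu>a)&(uu<b)&(vv>248)&(vv<285)&(Z>135)&(W[...,0]<500)
    q=W[m];print(n,len(q),q.min(0).round(),q.max(0).round(),q.mean(0).round())
# front rim
m=(uu>225)&(uu<385)&(vv>225)&(vv<255)&(abs(Z-135)<5);q=W[m]
b=np.round(q[:,1]/20)
for k in np.unique(b):
    s=q[b==k]; print(k*20,len(s),s[:,0].min().round(1),s[:,0].max().round(1))
# blue box
m=(uu>325)&(uu<480)&(vv>310)&(vv<450)&(Z>30);q=W[m];print('box',np.percentile(q,[1,99],axis=0).round());
h=np.percentile(q[:,2],90)
r=cv2.minAreaRect(q[q[:,2]>40][:,:2].astype(np.float32));print(h,cv2.boxPoints(r).round())
# everything tall in the corridor
m=(W[...,0]>350)&(W[...,0]<520)&(W[...,1]>-60)&(W[...,1]<240)&(Z>35)
q=W[m];g={}
for x,y,z in q: k=(int(x//25*25),int(y//25*25));g[k]=max(g.get(k,0),round(z))
print(g)
# lid extents along y
m=(uu>195)&(uu<395)&(vv>125)&(vv<225)&(Z>200);q=W[m];print('lid y',np.percentile(q[:,1],[0.5,99.5]).round(),'x',np.percentile(q[:,0],[.5,99.5]).round(), 'zmax',np.percentile(q[:,2],99.5))
E
```

```text
L 296 [463. 167. 135.] [500. 205. 164.] [477. 185. 151.]
R 277 [471.  -2. 135.] [500.  35. 165.] [484.  16. 151.]
-40.0 19 542.1 549.2
-20.0 50 540.7 549.6
0.0 71 499.7 550.2
20.0 58 540.8 550.5
40.0 68 502.3 548.9
60.0 60 538.9 548.0
80.0 64 538.2 547.2
100.0 62 536.9 546.4
120.0 62 535.5 545.4
140.0 65 535.1 544.3
160.0 59 533.9 543.5
180.0 66 533.2 542.7
200.0 65 531.5 541.4
220.0 68 530.9 545.2
240.0 94 528.8 563.7
box [[ 186. -168.   60.]
 [ 375.   48.   73.]]
65.82768243658407 [[ 173.   13.]
 [ 236. -182.]
 [ 391. -132.]
 [ 328.   63.]]
{(500, 0): 179, (500, 25): 179, (500, -25): 134, (500, 175): 179, (500, 150): 177, (500, 200): 175, (500, 75): 52, (475, -25): 162, (500, 125): 59, (500, 100): 53, (475, 0): 165, (475, 25): 162, (475, 200): 150, (475, 175): 153, (475, 150): 151, (450, 0): 163, (450, -25): 161, (450, 25): 164, (450, 150): 163, (450, 175): 164, (450, 200): 161, (350, -75): 66, (350, -50): 67, (350, -25): 66}
lid y [-33. 246.] x [586. 688.] zmax 277.8288716180901
```

arm_command(
  series=[0, 0, 0, -4, 0, 0, 0, 0, -8, 5, 0, -2, -1.3, -11, 12, 0, -5, -3.2, -12, 19, 0, -8, -5.1, -12, 26],
)

```text
clock: 0.52
eef_pos: [295.8, 528.5, 354.5]
tool_rot: [3.136, -0.003, 2.307]
force: [1.3, -0.6, -0.2]
width: 25.4
gripper_force: 0.0
```

```bash
cat >> h.py <<'E'
def go(x,y,z,yaw=1.613):
    from cell import monitor
    s=monitor.read_state();p=s['eef_pos'];a=s['tool_rot'][2]
    d=np.array([x,y,z])-p;c,sn=np.cos(a),np.sin(a)
    print('t',round(float(s['clock']),2),'pos',p.round(1),'rot',s['tool_rot'].round(3),'F',s['force'].round(1),'w',round(float(s['width']),1),'q',s['qpos'].round(2))
    print('shift cm',np.round([(d[0]*c+d[1]*sn)/10,(d[0]*sn-d[1]*c)/10,-d[2]/10],2),'roll',round(np.degrees((a-yaw+np.pi)%(2*np.pi)-np.pi),1))
E
python3 -c "
from h import *
go(618,106,310)"
```

```text
t 0.52 pos [295.8 528.5 354.5] rot [ 3.136e+00 -3.000e-03  2.307e+00] F [ 1.3 -0.6 -0.2] w 25.4 q [-1.22  0.46  0.17  1.48 -0.08  1.2  -0.29]
shift cm [-52.94  -4.48   4.45] roll 39.7
```

arm_command(
  series=[0, -3, -0.2, 0, 5, 0, -6.5, -0.5, 0, 11, 0, -10, -0.8, 0, 17, 0, -13.5, -1.1, 0, 23, 0, -17, -1.4, 0, 29],
)

```text
clock: 0.93
eef_pos: [400.0, 390.5, 351.1]
tool_rot: [-3.141, 0.0, 1.799]
force: [0.1, 0.5, 0.6]
width: -0.0
gripper_force: 0.0
```

```bash
python3 -c "
from h import *
go(618,106,310)"
```

```text
t 0.93 pos [400.  390.5 351.1] rot [-3.141  0.     1.799] F [0.1 0.5 0.6] w -0.0 q [-1.05  0.4   0.33  1.61 -0.14  1.16 -0.46]
shift cm [-32.65  14.8    4.11] roll 10.6
```

arm_command(
  series=[0, -3.2, 1.5, 0, 2, 0, -6.5, 3, 0, 4, 0, -9.8, 4.5, 0, 6, 0, -13, 6, 0, 8, 0, -16.3, 7.4, 0, 10.6],
)

```text
clock: 1.35
eef_pos: [509.7, 249.3, 351.0]
tool_rot: [-3.141, 0.0, 1.617]
force: [0.4, 0.6, 0.2]
width: 0.1
gripper_force: 0.0
```

arm_command(
  series=[0, -3, 1.8, 0, 0, 0, -6.3, 3.6, 0, 0, 0, -9.5, 5.4, 0, 0, 0, -12.5, 7, 0, 0, 0, -14, 8, 0, 0],
)

```text
clock: 1.77
eef_pos: [597.1, 109.1, 351.0]
tool_rot: [3.141, 0.003, 1.613]
force: [0.5, -0.5, 0.4]
width: -0.4
gripper_force: 0.0
```

```bash
python3 -c "
from h import *
go(618,106,290)"
```

```text
t 1.77 pos [597.1 109.1 351. ] rot [3.141e+00 3.000e-03 1.613e+00] F [ 0.5 -0.5  0.4] w -0.4 q [-0.49  0.49  0.43  1.48 -0.21  1.22  0.01]
shift cm [-0.4   2.08  6.1 ] roll 0.0
```

arm_command(
  series=[0, -0.2, 1.4, 2, 0, 0, -0.4, 2.8, 4.5, 0, 0, -0.4, 2.8, 6, 0, 0, -0.4, 2.8, 7, 0, 0, -0.4, 2.7, 8, 0],
)

```text
clock: 2.18
eef_pos: [623.1, 112.0, 270.5]
tool_rot: [3.142, 0.0, 1.619]
force: [1.0, -0.5, 3.9]
width: 0.1
gripper_force: 1.4
```

```bash
python3 -c "
from h import *
go(625,106,273)"
```

```text
t 2.18 pos [623.1 112.  270.5] rot [3.142 0.    1.619] F [ 1.  -0.5  3.9] w 0.1 q [-0.46  0.59  0.4   1.53 -0.25  1.07  0.05]
shift cm [-0.61  0.16 -0.25] roll 0.3
```

arm_command(
  series=[0, 0.2, -0.9, 0.9, 0, 0, 0.4, -2.1, 1.9, 0, 0, 0.5, -3.1, 3.1, 0, 0, 0.5, -4.1, 4.3, 0, 0, 0.5, -4.9, 5.6, 0],
)

```text
clock: 2.6
eef_pos: [573.3, 114.7, 216.0]
tool_rot: [3.14, -0.0, 1.619]
force: [-0.2, -0.5, 1.6]
width: -0.3
gripper_force: 0.9
```

```bash
python3 -c "
from h import *
go(558,105,171)"
```

```text
t 2.6 pos [573.3 114.7 216. ] rot [ 3.14  -0.     1.619] F [-0.2 -0.5  1.6] w -0.3 q [-0.49  0.58  0.39  1.73 -0.27  0.88  0.06]
shift cm [-0.9  -1.57  4.5 ] roll 0.4
```

arm_command(
  series=[0, -0.3, -0.6, 1.3, 0, 0, -0.6, -1.1, 2.5, 0, 0, -0.9, -1.4, 3.6, 0, 0, -0.9, -1.5, 4.5, 0, 0, -0.9, -1.5, 4.8, 0],
)

```text
clock: 3.02
eef_pos: [557.7, 104.8, 169.7]
tool_rot: [-3.139, -0.001, 1.619]
force: [-14.7, -1.5, 47.1]
width: -0.1
gripper_force: 23.3
```

arm_command(
  series=[0, 0, 0, 0.1, 0, 0, 0, 0, 0.2, 0, 0, 0, 0, 0.2, 0, 0, 0, 0, 0.2, 0, 0, 0, 0, 0.2, 0],
)

```text
clock: 3.43
eef_pos: [557.6, 104.8, 169.8]
tool_rot: [-3.14, -0.002, 1.619]
force: [-13.8, -1.8, 35.6]
width: 0.3
gripper_force: 18.0
```

```bash
python3 -c "
from h import *
go(558,105,171)"
```

```text
t 3.43 pos [557.6 104.8 169.8] rot [-3.140e+00 -2.000e-03  1.619e+00] F [-13.8  -1.8  35.6] w 0.3 q [-0.46  0.61  0.36  1.82 -0.3   0.76  0.1 ]
shift cm [ 0.02  0.04 -0.12] roll 0.3
```

arm_command(
  series=[0, 0, 0, -2, 0, 70, 0, 0, -5, 0, 70, 0, -3, -6.5, 0, 70, 0.8, -6, -6.5, 0, 70, 3.5, -9, -6.5, 0],
)

```text
clock: 3.85
eef_pos: [468.1, 132.0, 231.9]
tool_rot: [3.137, 0.001, 1.612]
force: [0.5, 1.3, 0.0]
width: 48.4
gripper_force: 0.0
```

```bash
python3 -c "
from h import *
go(435,183,215)"
```

```text
t 3.85 pos [468.1 132.  231.9] rot [3.137e+00 1.000e-03 1.612e+00] F [0.5 1.3 0. ] w 48.4 q [-0.63  0.42  0.42  1.97 -0.23  0.79 -0.04]
shift cm [ 5.23 -3.1   1.69] roll -0.1
```

arm_command(
  series=[70, 2, -2, 0, 0, 70, 4, -3.1, 0, 0, 70, 5.2, -3.1, 1, 0, 70, 5.2, -3.1, 2.5, 0, 70, 5.2, -3.1, 3, 0],
)

```text
clock: 4.27
eef_pos: [433.8, 186.9, 199.0]
tool_rot: [-3.141, 0.0, 1.621]
force: [0.0, -1.8, -0.1]
width: 59.8
gripper_force: 0.0
```

```bash
python3 - <<'E'
from h import *
from cell import viewer
go(435,183,200)
im,d=viewer.get_image('side');np.savez('pics/side1.npz',im=im,d=d)
im2,d2=viewer.get_image('top');np.savez('pics/top1.npz',im=im2,d=d2)
a=cv2.resize(im[80:340,180:440],(600,600),interpolation=cv2.INTER_CUBIC)
cv2.imwrite('pics/c2.png',a[:,:,::-1])
E
```

```text
t 4.27 pos [433.8 186.9 199. ] rot [-3.141  0.     1.621] F [ 0.  -1.8 -0.1] w 59.8 q [-0.74  0.45  0.39  2.04 -0.26  0.7  -0.14]
shift cm [-0.4  0.1 -0.1] roll 0.5
```

View pics/c2.png

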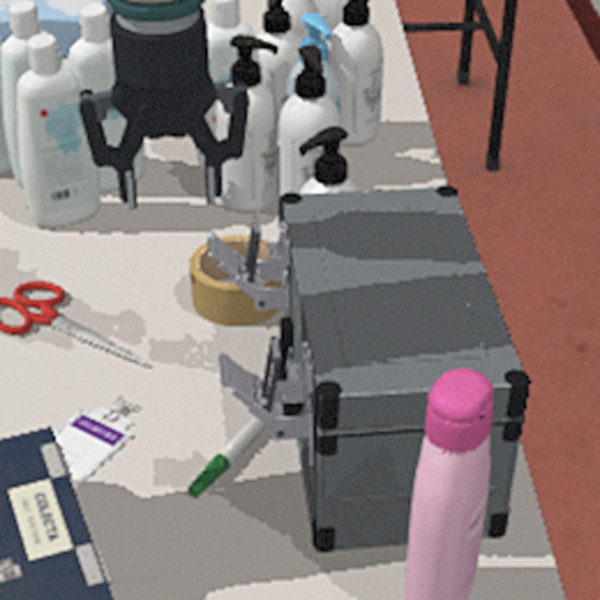

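```bash
python3 - <<'E'
from h import *
W,_=cloud('side','1')
sub=W[80:180,200:300].reshape(-1,3)
m=(abs(sub[:,1]-187)<50)&(sub[:,2]>185)&(abs(sub[:,0]-434)<110)
q=sub[m]
for z in range(185,345,8):
    s=q[(q[:,2]>=z)&(q[:,2]<z+8)]
    if len(s): 
        x=np.sort(s[:,0]);g=np.nonzero(np.diff(x)>8)[0];e=[x[0]]+[v for i in g for v in(x[i],x[i+1])]+[x[-1]]
        print(z,len(s),np.round(np.array(e)-434),'y',s[:,1].min().round(),s[:,1].max().round())
E
```

```text
201 10 [-39. -33.  27.  33.] y 173.0 178.0
209 49 [-45. -33.  27.  39.] y 170.0 192.0
217 53 [-46. -32.  26.  40.] y 170.0 198.0
225 49 [-46. -33.  26.  40.] y 171.0 193.0
233 61 [-46. -33.  27.  40.] y 171.0 194.0
241 57 [-62. -34.  29.  54.] y 168.0 184.0
249 149 [-65. -31.  26.  58.] y 167.0 197.0
257 147 [-64. -27.  22.  60.] y 168.0 200.0
265 163 [-66. -54. -39.  34.  47.  60.] y 161.0 206.0
273 187 [-67. -55. -36.  29.  49.  63.] y 164.0 200.0
281 167 [-68. -56. -34.  29.  51.  63.] y 164.0 182.0
289 229 [-70. -48. -39.  33.  44.  63.] y 162.0 188.0
297 303 [-69.  65.] y 162.0 206.0
305 337 [-70.  63.] y 163.0 200.0
313 91 [-41.  36.] y 170.0 188.0
321 48 [-40.  33.] y 148.0 179.0
329 159 [-39.  33.] y 146.0 179.0
337 173 [-40.  34.] y 145.0 182.0
```

arm_command(
  series=[0, 0, 0, -1.5, 5, 0, 0, 0, -2.5, 12, 0, 0, 0, -2.5, 19, 0, 0, 0, -2.5, 26, 0, 0, 0, -2.5, 33],
)

```text
clock: 4.78
eef_pos: [435.3, 185.3, 226.1]
tool_rot: [3.14, -0.001, 1.035]
force: [0.6, 0.4, 0.2]
width: 0.2
gripper_force: 0.0
```

arm_command(
  series=[0, 0, 0, 0, 7, 0, 0, 0, 0, 14, 0, 0, 0, 0, 21, 0, 0, 0, 0, 28, 0, 0, 0, 0, 35],
)

```text
clock: 5.2
eef_pos: [435.2, 185.3, 225.9]
tool_rot: [3.141, -0.001, 0.424]
force: [0.9, -0.4, -0.3]
width: -0.0
gripper_force: 0.0
```

arm_command(
  series=[0, 0, 0, 0, 7, 0, 0, 0, 0, 14, 0, 0, 0, 0, 21, 0, 0, 0, 0, 22.5, 0, 0, 0, 0, 22.5],
)

```text
clock: 5.62
eef_pos: [434.8, 185.5, 225.5]
tool_rot: [3.141, -0.001, 0.04]
force: [0.6, -0.4, 0.4]
width: 0.3
gripper_force: 0.0
```

```bash
python3 -c "
from h import *
go(469.5,186,180,0.042)"
```

```text
t 5.62 pos [434.8 185.5 225.5] rot [ 3.141e+00 -1.000e-03  4.000e-02] F [ 0.6 -0.4  0.4] w 0.3 q [-1.06  0.52  0.87  2.02 -0.53  0.85 -1.41]
shift cm [3.47 0.09 4.55] roll -0.1
```

arm_command(
  series=[0, 1.7, 0, 0.5, 0, 0, 3.4, 0, 1.5, 0, 0, 3.4, 0, 3.5, 0, 0, 3.4, 0, 5, 0, 0, 3.4, 0, 5.5, 0],
)

```text
clock: 6.03
eef_pos: [467.4, 186.8, 168.7]
tool_rot: [3.141, 0.003, 0.041]
force: [-1.0, -0.4, -0.1]
width: -0.3
gripper_force: 0.0
```

```bash
python3 -c "
from h import *
go(469.5,185.5,150,0.042)"
```

```text
t 6.03 pos [467.4 186.8 168.7] rot [3.141e+00 3.000e-03 4.100e-02] F [-1.  -0.4 -0.1] w -0.3 q [-0.93  0.63  0.77  2.   -0.63  0.77 -1.31]
shift cm [0.2  0.13 1.87] roll -0.0
```

arm_command(
  series=[0, 0, 0.1, 1.9, 0, 0, -0.2, 0.1, 3.1, 0, 0, -0.6, 0.1, 4.1, 0, 0, -1.2, 0.1, 5, 0, 0, -1.7, 0.1, 5.6, 0],
)

```text
clock: 6.45
eef_pos: [451.2, 185.6, 114.2]
tool_rot: [-3.141, -0.0, 0.041]
force: [0.0, 0.1, 0.6]
width: -0.3
gripper_force: 0.5
```

```bash
python3 - <<'E'
from h import *
go(450.5,185.5,113,0.042)
from cell import viewer
im,d=viewer.get_image('side');np.savez('pics/side2.npz',im=im,d=d)
cv2.imwrite('pics/c3.png',cv2.resize(im[80:280,200:400],(600,600),interpolation=cv2.INTER_CUBIC)[:,:,::-1])
E
```

```text
t 6.45 pos [451.2 185.6 114.2] rot [-3.141 -0.     0.041] F [0.  0.1 0.6] w -0.3 q [-0.88  0.69  0.67  2.08 -0.74  0.62 -1.22]
shift cm [-0.07  0.01  0.12] roll -0.1
```

View pics/c3.png

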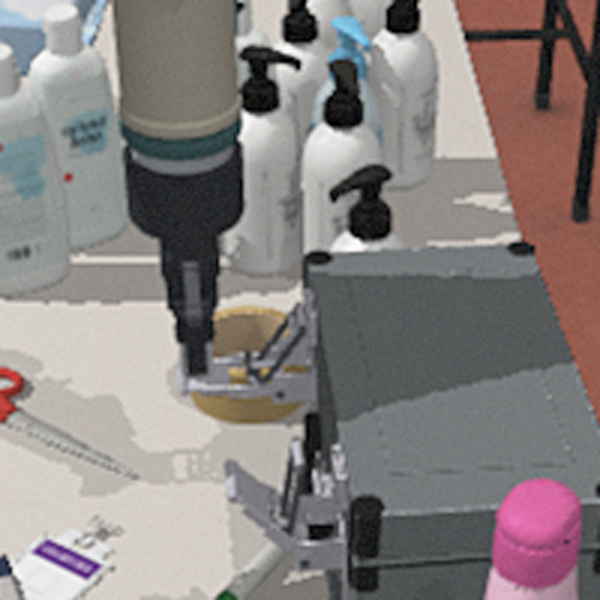

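arm_command(
  series=[0, -0.4, 0, 0.8, 0, 0, -0.4, 0, 1.7, 0, 0, 0, 0, 3.1, 0, 0, 0.5, 0, 3.8, 0, 0, 1, 0, 4.4, 0],
)

```text
clock: 6.92
eef_pos: [461.2, 186.4, 69.6]
tool_rot: [-3.141, 0.001, 0.04]
force: [-2.1, 0.8, 2.1]
width: -0.1
gripper_force: 0.8
```

```bash
python3 -c "
from h import *
go(477,185.5,60,0.042)"
```

```text
t 6.92 pos [461.2 186.4  69.6] rot [-3.141e+00  1.000e-03  4.000e-02] F [-2.1  0.8  2.1] w -0.1 q [-0.81  0.76  0.58  2.08 -0.82  0.54 -1.16]
shift cm [1.57 0.15 0.96] roll -0.1
```

Contact is held on the outer face; push in and down to snap.

arm_command(
  series=[0, 0.4, 0, 0.3, 0, 0, 0.8, 0, 0.6, 0, 0, 1.1, 0, 0.8, 0, 0, 1.4, 0, 1, 0, 0, 1.6, 0, 1, 0],
)

```text
clock: 7.33
eef_pos: [477.8, 186.6, 60.1]
tool_rot: [3.141, -0.001, 0.039]
force: [0.4, -0.5, 0.8]
width: 0.6
gripper_force: 0.0
```

```bash
python3 - <<'E'
from h import *
go(477,185.5,60,0.042)
from cell import viewer
im,d=viewer.get_image('side');np.savez('pics/side3.npz',im=im,d=d)
cv2.imwrite('pics/c4.png',cv2.resize(im[80:280,200:400],(600,600),interpolation=cv2.INTER_CUBIC)[:,:,::-1])
E
```

```text
t 7.33 pos [477.8 186.6  60.1] rot [ 3.141e+00 -1.000e-03  3.900e-02] F [ 0.4 -0.5  0.8] w 0.6 q [-0.79  0.79  0.57  2.04 -0.83  0.55 -1.15]
shift cm [-0.08  0.1   0.01] roll -0.2
```

View pics/c4.png

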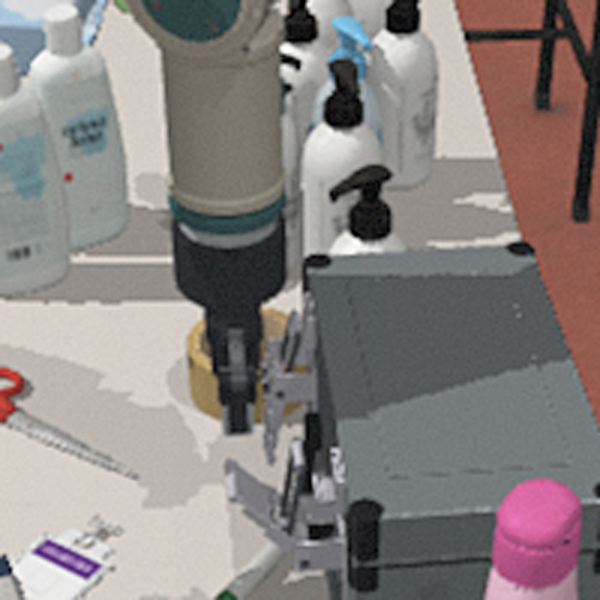

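arm_command(
  series=[0, -3, 0, 0, 0, 0, -4, 0, -4, 0, 0, -4, 0, -8, 0, 0, -4, 0, -12, 0, 0, -4, 0, -15, 0],
)

```text
clock: 7.8
eef_pos: [437.5, 184.8, 213.2]
tool_rot: [-3.141, -0.002, 0.039]
force: [0.6, 0.5, 0.4]
width: -0.2
gripper_force: 0.0
```

arm_command(
  series=[0, 0, 3.5, -1, 0, 0, 0, 7, -1, 0, 0, 0, 10.5, -1, 0, 0, 1, 14, -1, 0, 0, 2, 17, -1, 0],
)

```text
clock: 8.22
eef_pos: [463.5, 14.1, 220.9]
tool_rot: [-3.141, -0.001, 0.039]
force: [0.5, 0.0, -0.4]
width: 0.1
gripper_force: 0.0
```

```bash
python3 -c "
from h import *
go(474.5,15.5,168.7,0.042)"
```

```text
t 8.22 pos [463.5  14.1 220.9] rot [-3.141e+00 -1.000e-03  3.900e-02] F [ 0.5  0.  -0.4] w 0.1 q [-0.67  0.5   0.85  2.05 -0.52  0.82 -1.05]
shift cm [ 1.1  -0.1   5.22] roll -0.2
```

arm_command(
  series=[0, 0.6, -0.1, 1, 0, 0, 1.1, -0.1, 2.5, 0, 0, 1.1, -0.1, 4, 0, 0, 1.1, -0.1, 5, 0, 0, 1.1, -0.1, 5.2, 0],
)

```text
clock: 8.63
eef_pos: [473.6, 17.7, 166.9]
tool_rot: [3.142, 0.003, 0.039]
force: [-0.3, -0.7, -0.9]
width: -0.1
gripper_force: 0.0
```

arm_command(
  series=[0, 0, 0, 1.9, 0, 0, -0.2, 0, 3.1, 0, 0, -0.6, 0, 4.1, 0, 0, -1.2, 0, 5, 0, 0, -1.7, 0, 5.6, 0],
)

```text
clock: 9.05
eef_pos: [457.6, 17.0, 112.1]
tool_rot: [3.142, -0.0, 0.04]
force: [0.3, -0.6, 1.4]
width: -0.0
gripper_force: 0.2
```

```bash
python3 - <<'E'
from h import *
go(458,15.5,113,0.042)
from cell import viewer
im,d=viewer.get_image('side');np.savez('pics/side4.npz',im=im,d=d)
cv2.imwrite('pics/c5.png',cv2.resize(im[120:320,200:400],(600,600),interpolation=cv2.INTER_CUBIC)[:,:,::-1])
E
```

```text
t 9.05 pos [457.6  17.  112.1] rot [ 3.142 -0.     0.04 ] F [ 0.3 -0.6  1.4] w -0.0 q [-0.52  0.65  0.63  2.16 -0.74  0.55 -0.86]
shift cm [ 0.03  0.15 -0.09] roll -0.1
```

View pics/c5.png

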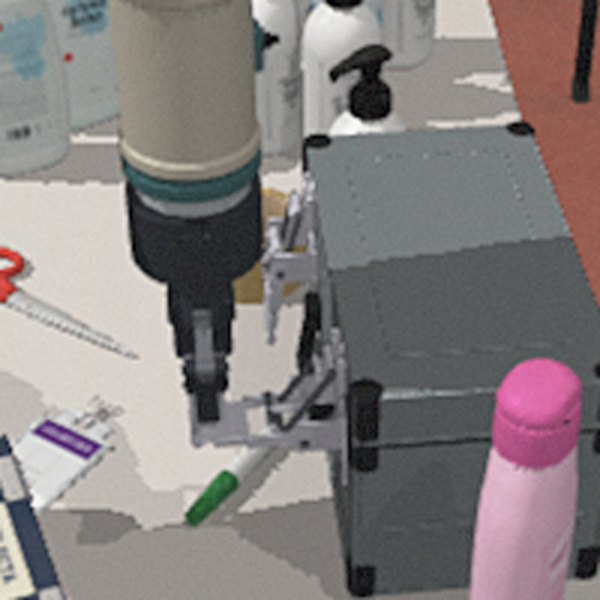

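Right lever is level with the finger on its outer end; the left one hangs closed. Same path again.

arm_command(
  series=[0, -0.4, 0, 0.8, 0, 0, -0.4, 0, 1.6, 0, 0, 0, 0, 3, 0, 0, 0.5, 0, 3.7, 0, 0, 1, 0, 4.3, 0],
)

```text
clock: 9.52
eef_pos: [468.1, 17.4, 68.9]
tool_rot: [-3.141, 0.0, 0.039]
force: [-0.9, 0.7, 2.6]
width: -0.3
gripper_force: 0.8
```

arm_command(
  series=[0, 0.4, 0, 0.3, 0, 0, 0.8, 0, 0.6, 0, 0, 1.1, 0, 0.8, 0, 0, 1.4, 0, 1, 0, 0, 1.6, 0, 1, 0],
)

```text
clock: 9.93
eef_pos: [484.5, 17.8, 59.2]
tool_rot: [3.141, -0.001, 0.039]
force: [0.2, 0.4, -0.4]
width: -0.1
gripper_force: 0.0
```

arm_command(
  series=[0, -3, 0, 0, 0, 0, -4, 0, -4, 0, 0, -4, 0, -8, 0, 0, -4, 0, -12, 0, 0, -4, 0, -15, 0],
)

```text
clock: 10.35
eef_pos: [444.1, 15.6, 212.1]
tool_rot: [3.141, -0.002, 0.038]
force: [1.1, 1.8, -0.3]
width: 0.0
gripper_force: 0.0
```

```bash
python3 - <<'E'
from h import *
go(458,15.5,113,0.042)
from cell import viewer
im,d=viewer.get_image('side')
im2,d2=viewer.get_image('top');np.savez('pics/top5.npz',im=im2,d=d2)
cv2.imwrite('pics/c6.png',cv2.resize(im[120:320,200:400],(600,600),interpolation=cv2.INTER_CUBIC)[:,:,::-1])
W,_=cloud('top','5');p=W[140:200,220:375].reshape(-1,3);p=p[abs(p[:,2]-170)<12]
c=p.mean(0);n=np.linalg.svd(p-c,full_matrices=False)[2][2];print('lid',c.round(1),n.round(4),len(p))
E
```

```text
t 10.35 pos [444.1  15.6 212.1] rot [ 3.141e+00 -2.000e-03  3.800e-02] F [ 1.1  1.8 -0.3] w 0.0 q [-0.69  0.49  0.85  2.1  -0.53  0.77 -1.03]
shift cm [1.39 0.06 9.91] roll -0.2
lid [647.8 115.4 169.4] [0.016  0.0023 0.9999] 7689
```

View pics/c6.png

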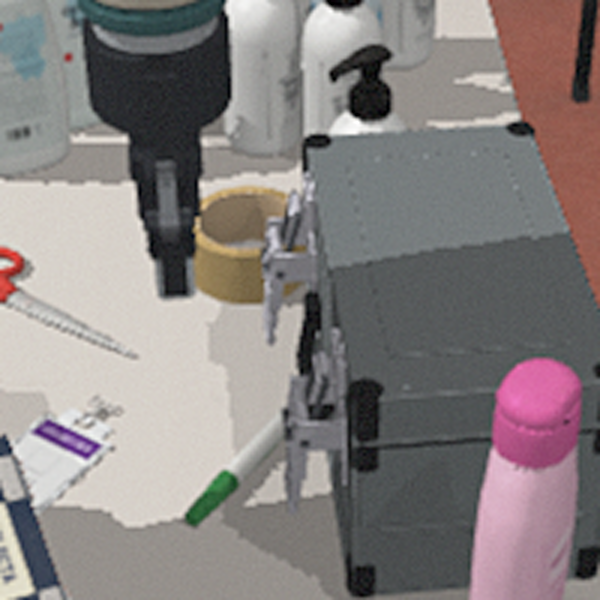

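```bash
python3 - <<'E'
from h import *
from cell import viewer
im,d=viewer.get_image('side');np.savez('pics/side6.npz',im=im,d=d)
W,_=cloud('side','6')
for n,y,f in(('L',185.5,533.5),('R',15.5,540.5)):
    q=W[120:320,200:400].reshape(-1,3);q=q[(abs(q[:,1]-y)<20)&(q[:,0]>f-100)&(q[:,0]<f-5)&(q[:,2]>30)&(q[:,2]<200)]
    for z in range(30,190,16):
        s=q[(q[:,2]>=z)&(q[:,2]<z+16)]
        if len(s):print(n,z,len(s),(s[:,0].min()-f).round(),(s[:,0].max()-f).round())
W,_=cloud('top','5');p=W[300:460,200:330].reshape(-1,3);p=p[abs(p[:,2])<8];c=p.mean(0);print('table',c.round(1),np.linalg.svd(p-c,full_matrices=False)[2][2].round(4))
E
```

```text
L 30 9 -41.0 -35.0
L 46 26 -41.0 -7.0
L 62 25 -39.0 -6.0
L 78 18 -36.0 -6.0
L 94 55 -41.0 -7.0
L 110 86 -37.0 -5.0
L 126 29 -24.0 -6.0
L 142 76 -22.0 -6.0
L 158 25 -9.0 -5.0
R 30 19 -39.0 -32.0
R 46 31 -39.0 -5.0
R 62 35 -38.0 -30.0
R 78 23 -36.0 -6.0
R 94 63 -40.0 -6.0
R 110 97 -35.0 -6.0
R 126 26 -23.0 -6.0
R 142 97 -20.0 -6.0
R 158 21 -8.0 -5.0
table [365.3 261.7  -0.4] [-0.0169 -0.0021 -0.9999]
```

Lid and table show the same tilt, so it comes from calibration and the lid is flat. Both levers hang at the closed angle, so I'm handing in.

```bash
python3 -c "
from cell import workorder
print(workorder.finish_job())"
```

```text
the job is handed in; nothing more can be done
None
```

The lid is pressed shut and both latches have snapped home; I handed the job in at about 10.5 s with the arm clear of everything, though no verdict came back.

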